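# Shut the recipe box and hold a spring clip gaping over its card

## Task

Gently lower the lid of the recipe box until it is fully shut, which brings the card fixed in the lid upright. Then take the spring clip off its stand by squeezing its two handles, and bring its wide-open jaws down astride the middle of the card's top edge, about 15 mm deep and square to the card. Finish there still holding the clip squeezed open in the air, the jaws not touching the card or box, and leave everything else on the counter where it is.

Things in the scene. Friction and masses are not known exactly. Their poses are not given: they have to be found in the camera images.
- box: open wooden recipe box, fixed to the counter, 130 (x) x 150 (y) x 90 mm high. Origin: centre of its underside. The lid's hinge runs along the box's y at its +x rim; +x points away from the robot, give or take the box's yaw (within 0.3 rad)
- lid (a joint): lid angle, rad: 0 shut, grows opening, starts 0.9 to 1.3. Wooden plate 130 x 150 x 8 mm, no knob; a stiff hinge (0.28 N m of friction) keeps it where it is left: push it all the way down on the plain front part of its outer face. A stiff laminated card, fixed in a low rail, stands square to the outer face 25 mm from the hinge line: 127 mm wide (along y), 3 mm thick, 74 mm tall
- lid_hinge (a point): point on the hinge line at the middle of the lid, at the lid's inner face; turns with the lid: x from the lid's front edge to the hinge, y along the hinge, z out of the lid's outer face (up when shut)
- lid_front (a point): middle of the lid's front edge on its outer face, 130 mm from the hinge; same axes as lid_hinge
- card_edge (a point): middle of the card's free (top) edge; same axes as lid_hinge: x is square to the card, y runs along the edge, z points out of the card past the edge (up when the lid is shut, then about 172 mm above the counter)
- stand: fixed clip stand: wooden base 110 (x) x 90 (y) x 18 mm with an upright steel plate 70 mm long (x), 3 mm thick (y), its top 76 mm above the counter, in the middle. Origin: centre of its underside
- clip: dark steel spring clip like a big clothes peg, 95 mm tall, 90 g, loose, astride the stand's plate, jaws down. Jaws 34, handles 30 mm wide (x). Handles splay along y: 48 mm over their tops, 23 mm squeezed; 4 N starts it, 10 N reaches the stop. Lift 45 mm to clear the plate. Origin: underside centre of the closed jaws, z up. The body is the +y lever, tipping by half the opening
- clip_lever (a joint): opening angle of the clip in rad: about 0 on the stand, 0.5 at the stop (jaws then 25 mm apart at the tips)
- clip_pivot (a point): middle of the clip's pivot pin (12 mm thick, along x), 45 mm above the jaw tips and 50 mm below the handle tops
- jaw_a (a point): inner lower edge of the +y jaw's tip, mid width
- jaw_b (a point): inner lower edge of the -y jaw's tip, mid width
- shaker: bystander: white salt shaker, 40 mm wide, 66 mm tall; origin under its centre
- mug: bystander: blue mug, 80 mm wide, 85 mm tall; origin under its centre
- bowl: bystander: white bowl, 120 mm wide, 50 mm tall; origin under its centre
- jar: bystander: glass jar, 64 mm wide, 85 mm tall; origin under its centre
- spatula: bystander: spatula lying flat, 260 mm long along its x; origin at its underside
- trivet: bystander: cork ring lying flat, 90 mm wide, 12 mm high; origin under its centre
- eggcup: bystander: steel egg cup, 46 mm wide, 60 mm tall; origin under its centre
There are look-alikes about, which are no part of the job. Leave any purple or turquoise look-alike of the box alone.

How it is judged (in metres and radians):
On the way:
1. the lid is fully shut (below 0.06 rad) while the clip is still on its stand (moved less than 20 mm) (value of joint lid below 0.06 rad and distance of clip from where it was at the start of the episode below 0.02 m), for 0.2 s.
At the end, for the whole second after the job is handed in: Lid below 0.06 rad; fingers (over 2 N) hold the clip still, open over 0.3 rad, off the card (under 0.5 N), square within 0.35 rad; jaw tips either side of the card, 3 mm off its mid plane, 6 mm below its edge; pivot 6 mm above it, within 25 mm of its middle (value of joint lid below 0.06 rad and value of joint clip_lever above 0.3 rad and ((x of jaw_a in the frame of card_edge above 0.003 m and x of jaw_b in the frame of card_edge below -0.003 m) or (x of jaw_a in the frame of card_edge below -0.003 m and x of jaw_b in the frame of card_edge above 0.003 m)) and z of each of jaw_a, jaw_b in the frame of card_edge below -0.006 m and z of clip_pivot in the frame of card_edge above 0.006 m and y of clip_pivot in the frame of card_edge between -0.025 and 0.025 m and angle between the x axis of clip and the y axis of card_edge, either way round below 0.35 rad and contact force between clip and box below 0.5 N and contact force between the fingers and clip above 2 N and linear speed of clip below 0.03 m/s); the arm keeps its last pose, push and grip.
It fails at once if the lid is slammed (faster than 4 rad/s) (velocity of joint lid below -4 rad/s).
It fails at once if the clip is dropped on the counter (height (world z) of clip_pivot below 0.05 m).
It fails at once if a bystander is shifted by more than 30 mm (distance of any of shaker, mug, bowl, jar, spatula, trivet, eggcup from where it was at the start of the episode above 0.03 m).
It also fails if it takes over 56 s, if anything falls off the work surface, if the arm or the gripper's body presses on something with over 40 N, if the wrist force passes 120 N, or if a joint passes its speed limit or range.

## Robot

A 6-joint arm with a two-finger parallel gripper is mounted at the origin on the work surface. World frame = base frame: x ahead of the robot, y to its left, z up, the work surface at z = 0. Lengths are in m, angles in degrees, forces in N, time in s.
With the tool pointing down it reaches from about 0.4 to 0.825 m from the base axis. Payload 7 kg.
Tool frame: the origin (TCP) lies at the very end of the fingers, on their centre line; the grasp point (between the pads) lies 19 mm behind it (ctrl.grip_point_offset is the distance from the TCP to the grasp point, in m); x points along the fingers, z is the direction in which the jaws open and shut, and the axes are right-handed (so a half turn about x gives the same grasp; the last joint's range is limited). The gripper opens to 88 mm and grips with 3 to 60 N. Pads are 19 mm wide; open, the fingers measure 130 mm over their backs; the gripper's body (78 mm by 193 mm) begins 47 mm behind the grasp point.
Start: joints at [-60.556, 20.546, 0.682, 0, -70.136, -16.507], TCP at [0.151, -0.658, 0.227] pointing down, gripper open.
Joint ranges: [-176.03, 176.03], [-82.01, 121.73], [-58.28, 71.71], [-173.87, 95.51], [-174.79, -0.11], [-173.66, 173.66]. Speed limits (degrees/s): [136.94, 136.94, 172.46, 180, 180, 180].

## Interface

Orientations are given as [roll, pitch, yaw] about the fixed x, y, z axes, in that order (R = Rz(yaw) Ry(pitch) Rx(roll)).
In Python, from plant import get_obs, snapshot, calibration, close_job, ctrl gives the robot as it stands.
- The arm moves only by the tool move_arm, never from a script. Its argument "commands" is a list that holds one entry, the list of rows, each a list of 4 numbers: the shift along the tool's x, y, z in cm, then the turn about the tool's x in rad. In form: [[[dx, dy, dz, spin], ...]]. A call has 1 to 8 rows; each row shifts and turns the commanded pose from where the row before left it, along the tool's axes as they then stand; what a row does not reach is not made up. A row lasts 1/10 s, in which the tool goes at most 50 mm and 8.59 degrees, less where a joint would pass 70% of its speed; a pose out of reach is approached as far as the arm can. A call with a gripper value outside its range is refused whole. "jaw" is the finger opening in cm, from 0 to 8.76, set as the call begins (left out, the last holds). The fingers move at their own pace and stop on an object; the grip force is fixed at half the most. Time passes only in rows, so rows that do not move let the fingers close. It gives the time, the measured TCP pose, the force and the opening at its end, in the units of the state.
- get_obs(): the state, without advancing time (a new reading comes with each control period).
- snapshot(name): name is "scene" or "top"; returns (picture, depth): 400x640x3 uint8, red, green, blue; 400x640 float32, m along the optical axis (not along the pixel's ray), 0 where there is no reading.
- calibration(name): a dict with "mtx" (3x3 intrinsics, pixels), "T" (4x4, takes a point from camera to world coordinates). Camera axes: x right, y up, looking along -z (the intrinsics and any distortion apply to the point x, -y, -z); pixel columns grow to the right and rows downward; lengths in m; the calibration is good to about 2 mm. A picture is of the moment at which its call begins. calibration takes no time and is no camera call.
- close_job(): hands the job in, once; it reports no verdict.
The state is a dict: "clock": time; "joint_pos": joint angles; "qvel": joint speeds; "tau": joint torques, N m; "tool_pos": TCP position; "orientation": TCP orientation; "force": force on the tool from outside, world axes, zero at the start; "moment": the same for the moment, N m; "opening": finger opening in m.
Only numpy, scipy, OpenCV 4.12 (cv2) and the standard library are available. Lean on these libraries where they do the work, as an engineer would, in place of code of your own. Each camera call takes 0.05 s, during which the arm holds its last target. There are 200 camera calls.

## Working session

There is one attempt and no reset: what is moved stays moved. The work goes in short steps, Python scripts to look and compute and a tool call to move; the robot and the scene stay as the last step left them, time stands still between calls to the robot, and variables do not carry over. Pictures are saved under pics/ and viewed, about 8 in all and at most 12, crops included, and the job is handed in when it is done.

Besides the shell and the picture viewer there is one more tool, called after "Call:" by a JSON object that holds its "name" and its "arguments", one argument or row to a line. move_arm: Moves the arm, as the interface text tells. Its arguments: {"type":"object","properties":{"commands":{"type":"array"},"jaw":{"type":"number"}},"required":["commands"]}

```bash
mkdir -p pics
cat > h.py <<'E'
import numpy as np, cv2
from plant import get_obs, snapshot, calibration, close_job, ctrl
def cloud(name,d):
    c=calibration(name);K=np.array(c["mtx"]);T=np.array(c["T"])
    v,u=np.mgrid[0:400,0:640]
    P=np.stack([(u-K[0,2])/K[0,0]*d,-(v-K[1,2])/K[1,1]*d,-d],-1)
    return P@T[:3,:3].T+T[:3,3]
def look(name,tag):
    im,d=snapshot(name);np.savez(f"pics/{tag}.npz",im=im,d=d)
    return im,d,cloud(name,d)
E
python3 - <<'E'
from h import *
o=get_obs();print(o)
ims=[]
for n in("scene","top"):
    im,d,P=look(n,n+"0");cv2.imwrite(f"pics/{n}0.png",im[...,::-1]); print({k:np.round(v,3).tolist() if not isinstance(v,str) else v for k,v in calibration(n).items()})
E
```

```text
{'clock': 0.0, 'joint_pos': array([-6.05563116e+01,  2.05916429e+01,  6.35351463e-01, -1.95674925e-02,
       -7.01382868e+01, -1.65077549e+01]), 'qvel': array([ 0.01736124,  0.01657705,  0.04663651, -0.07660617, -0.02853427,
        0.00447444]), 'tau': array([ 8.24567924e-04, -5.82715130e+01,  2.93059623e+01,  6.99720874e+00,
        6.83120350e-03, -2.33952396e-04]), 'tool_pos': array([ 0.15097662, -0.65739629,  0.22563409]), 'orientation': array([  5.50297984,  89.90364891, 108.43225007]), 'force': array([-0.11684528, -0.17918774,  0.24222003]), 'moment': array([-0.02238596,  0.03989329, -0.00803883]), 'opening': 0.08772159294921193}
{'mtx': [[449.016, 0.0, 318.476], [0.0, 449.016, 201.308], [0.0, 0.0, 1.0]], 'T': [[0.386, -0.786, 0.483, 1.058], [0.922, 0.32, -0.216, -0.274], [0.015, 0.529, 0.848, 1.098], [0.0, 0.0, 0.0, 1.0]]}
{'mtx': [[439.634, 0.0, 317.582], [0.0, 439.634, 196.842], [0.0, 0.0, 1.0]], 'T': [[0.023, 0.996, -0.083, 0.383], [-1.0, 0.021, -0.016, -0.017], [-0.015, 0.083, 0.996, 1.456], [0.0, 0.0, 0.0, 1.0]]}
```

View pics/scene0.png

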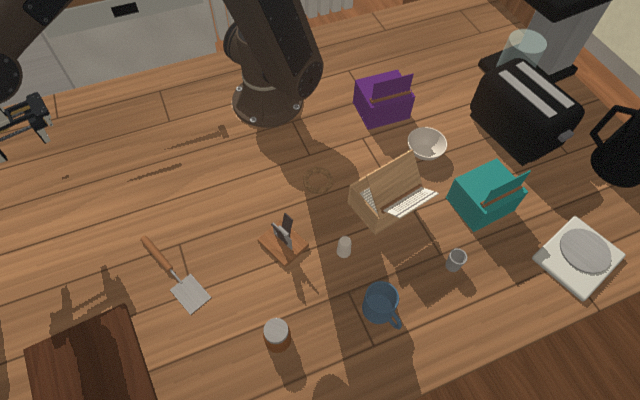

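View pics/top0.png

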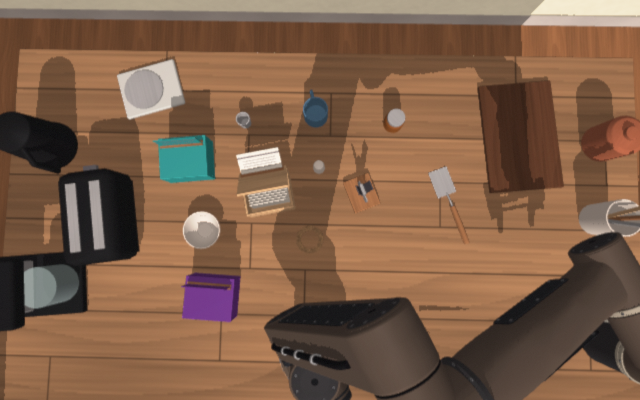

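The top view shows the wooden box at (265,190), its lid and card at (260,160), and the clip on its stand at (363,188). Look-alikes are the turquoise box (186,160) and the purple box (212,297), both to be left alone. Next, a close crop to check the choice.

Run:
```python
from h import *
z=np.load("pics/top0.npz");im,d=z["im"],z["d"];P=cloud("top",d)
z2=np.load("pics/scene0.npz");im2,d2=z2["im"],z2["d"];P2=cloud("scene",d2)
a=cv2.resize(im[135:225,230:390],None,fx=5,fy=5,interpolation=cv2.INTER_CUBIC)[:, :800]
b=cv2.resize(im2[145:275,250:450],None,fx=4,fy=4,interpolation=cv2.INTER_CUBIC)
cv2.imwrite("pics/c0.png",a[...,::-1]);cv2.imwrite("pics/c1.png",b[...,::-1])
for n,Q in(("top",P),("scene",P2)):
    # box region cloud
    q=Q.reshape(-1,3)
    print(n)
    for nm,(x0,x1,y0,y1) in dict(box=(.4,.75,.05,.35),stand=(.4,.65,-.2,-.02)).items():
        m=(q[:,0]>x0)&(q[:,0]<x1)&(q[:,1]>y0)&(q[:,1]<y1)&(q[:,2]>.03)
        s=q[m];print(nm,m.sum(),s.min(0).round(3),s.max(0).round(3)) if m.any() else 0
np.set_printoptions(suppress=True,linewidth=200)
print("top pts")
for (u,v) in [(238,154),(278,148),(282,165),(240,174),(245,196),(292,188),(293,207),(248,215),(236,192),(288,170),(365,188),(365,183),(363,196),(346,182),(378,205)]: print(u,v,P[v,u].round(3))
```

```text
top
box 2896 [0.402 0.081 0.031] [0.75  0.349 0.205]
stand 196 [ 0.489 -0.16   0.031] [ 0.553 -0.108  0.143]
scene
box 3910 [0.405 0.079 0.03 ] [0.75  0.35  0.203]
stand 374 [ 0.489 -0.161  0.031] [ 0.556 -0.109  0.136]
top pts
238 154 [0.614 0.245 0.16 ]
278 148 [0.665 0.143 0.005]
282 165 [0.59  0.117 0.117]
240 174 [0.559 0.244 0.124]
245 196 [0.495 0.233 0.084]
292 188 [0.531 0.093 0.002]
293 207 [0.464 0.082 0.08 ]
248 215 [0.435 0.22  0.092]
236 192 [0.514 0.279 0.003]
288 170 [0.591 0.107 0.006]
365 188 [ 0.528 -0.142  0.082]
365 183 [ 0.542 -0.141  0.099]
363 196 [ 0.507 -0.141  0.03 ]
346 182 [ 0.553 -0.086  0.017]
378 205 [ 0.481 -0.194 -0.005]
```

View pics/c0.png

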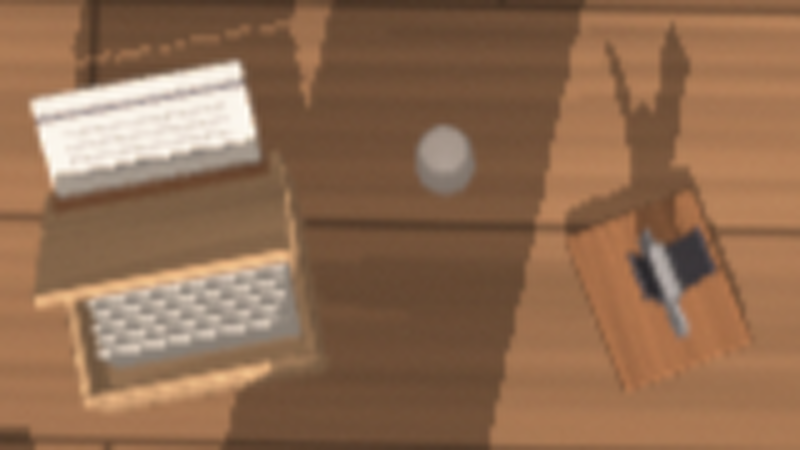

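View pics/c1.png

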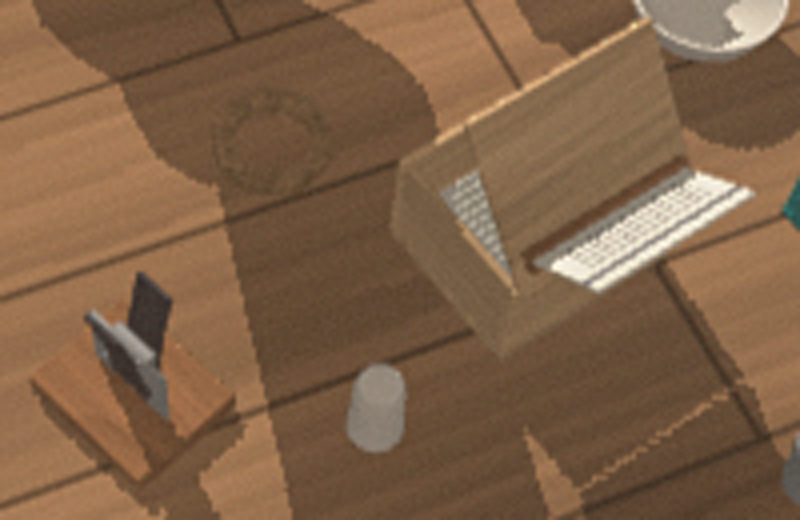

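The wooden box is the right one: its open lid carries the white card at about (255,160), and the clip sits astride its plate at about (363,188). I'll get metric fits from both views.

```bash
cat >> h.py <<'E'
def ray(name,uv,z):
    c=calibration(name);K=np.array(c["mtx"]);T=np.array(c["T"])
    r=T[:3,:3]@np.array([(uv[0]-K[0,2])/K[0,0],-(uv[1]-K[1,2])/K[1,1],-1])
    return T[:3,3]+r*(z-T[2,3])/r[2]
def delta(target,phi=None):
    "tool-frame shift (cm) from measured pose to target; spin rad to tool-z heading phi (deg)"
    from scipy.spatial.transform import Rotation as Ro
    o=get_obs();R=Ro.from_euler('xyz',o["orientation"],degrees=True).as_matrix()
    cur=np.degrees(np.arctan2(R[1,2],R[0,2]))
    s=R.T@(np.array(target)-o["tool_pos"])*100
    print("tcp",o["tool_pos"].round(4),"phi",cur.round(2),"F",o["force"].round(1),"open",round(o["opening"],4),"t",o["clock"])
    print("shift cm",s.round(2),"spin",None if phi is None else round(-np.radians((phi-cur+180)%360-180),3))
E
python3 - <<'E'
from h import *
np.set_printoptions(suppress=True,linewidth=200)
S=[]
for n in("top","scene"):
    z=np.load(f"pics/{n}0.npz");P=cloud(n,z["d"]).reshape(-1,3);S.append(P)
A=np.vstack(S)
def sel(A,x0,x1,y0,y1,z0,z1):
    return A[(A[:,0]>x0)&(A[:,0]<x1)&(A[:,1]>y0)&(A[:,1]<y1)&(A[:,2]>z0)&(A[:,2]<z1)]
for i,n in enumerate(("top","scene")):
    s=sel(S[i],.47,.58,-.18,-.08,.085,.16);print(n,"handles",len(s),s.mean(0));print(s[::max(1,len(s)//14)].round(3))
    s=sel(S[i],.45,.62,-.24,-.04,.012,.024);r=cv2.minAreaRect((s[:,:2]*1000).astype(np.float32));print("base",len(s),r)
    q=sel(S[i],.40,.72,.07,.27,.10,.22)
    # ransac planes
    rng=np.random.default_rng(0);B=q
    for k in range(2):
        best=0
        for _ in range(600):
            a,b,c=B[rng.choice(len(B),3,False)];nn=np.cross(b-a,c-a);nn/=np.linalg.norm(nn)+1e-12
            m=abs((B-a)@nn)<.003
            if m.sum()>best:best=m.sum();bm=m
        I=B[bm];c=I.mean(0);nn=np.linalg.svd(I-c,full_matrices=False)[2][2];nn*=np.sign(nn[0])
        print("plane",len(I),c,nn,"heading",np.degrees(np.arctan2(nn[1],nn[0])),"elev",np.degrees(np.arcsin(nn[2])),I.min(0),I.max(0))
        B=B[~bm]
fl,fr=ray("top",(247,216.6),.09),ray("top",(292.8,207),.09);print("front rim",fl,fr,np.linalg.norm(fl-fr))
print("stand corners",[ray("top",(230+u/5,135+v/5),.018)[:2].round(3) for u,v in((570,235),(690,180),(750,345),(630,390))])
print("lid tips",ray("top",(237,196),.2),ray("top",(288,185.4),.2))
E
```

```text
top handles 135 [ 0.52780759 -0.1375382   0.10825569]
[[ 0.547 -0.149  0.136]
 [ 0.541 -0.15   0.134]
 [ 0.538 -0.153  0.133]
 [ 0.537 -0.149  0.113]
 [ 0.537 -0.133  0.085]
 [ 0.528 -0.111  0.133]
 [ 0.532 -0.146  0.106]
 [ 0.531 -0.126  0.085]
 [ 0.527 -0.156  0.128]
 [ 0.527 -0.145  0.089]
 [ 0.523 -0.122  0.1  ]
 [ 0.521 -0.16   0.123]
 [ 0.522 -0.148  0.086]
 [ 0.518 -0.136  0.087]
 [ 0.507 -0.12   0.134]]
base 681 ((520.8729248046875, -136.23858642578125), (109.33361053466797, 90.6334457397461), 22.249744415283203)
plane 881 [0.53428175 0.17050939 0.16167607] [0.78358495 0.16365324 0.59934318] heading 11.796764018122937 elev 36.82287100508713 [0.4905874  0.09194398 0.10139638] [0.59243265 0.25141219 0.20479842]
plane 696 [0.59879658 0.18403052 0.1405985 ] [ 0.57495596  0.12553258 -0.80849689] heading 12.3163522560557 elev -53.94933246312673 [0.55852242 0.10437892 0.1134374 ] [0.63719016 0.25159857 0.16327379]
scene handles 211 [ 0.52655076 -0.12931633  0.10839196]
[[ 0.508 -0.122  0.134]
 [ 0.511 -0.124  0.12 ]
 [ 0.526 -0.11   0.132]
 [ 0.519 -0.119  0.116]
 [ 0.534 -0.111  0.
[... 356 characters left out ...]
)
plane 1749 [0.53700262 0.16668615 0.15975451] [0.78393492 0.16183099 0.59938033] heading 11.663964460429076 elev 36.825529574793705 [0.49123992 0.09119165 0.10002047] [0.59522541 0.25076423 0.20182097]
plane 762 [0.59987552 0.18122968 0.14076378] [ 0.56653688  0.12304228 -0.81479848] heading 12.253386305993805 elev -54.56744117651231 [0.54712464 0.10317672 0.11412697] [0.64089936 0.2522215  0.16401708]
front rim [0.42995315 0.22371967 0.09      ] [0.46299926 0.08187124 0.09      ] 0.1456469064236557
stand corners [array([ 0.553, -0.079]), array([ 0.591, -0.157]), array([ 0.483, -0.198]), array([ 0.452, -0.12 ])]
lid tips [0.48469712 0.23527745 0.2       ] [0.51843577 0.08942803 0.2       ]
```

Stand yaw is about 22.5°, the clip is near (0.526,-0.135) and its handle tops are at z≈0.133. Box yaw is about 11.8°, the lid is at about 0.93 rad and the hinge at about (0.574,0.178,0.09). Setting out: up first, then around towards the box.

Call:
{"name": "move_arm", "arguments": {
  "commands": [
    [[-4,0,0,0],[-4,0,0,0],[0,-4.2,2,0],[0,-4.2,2,0],[0,-4.2,2,0],[0,-4.2,2,0],[0,-4.2,2,0],[0,-4.2,2,0]]
  ],
  "jaw": 0
}}

```text
clock: 0.9
tool_pos: [0.3709, -0.4829, 0.3063]
orientation: [19.7, 90.0, 122.7]
force: [1.1, -0.7, 0.8]
opening: 0.0293
```

Run:
```python
from h import *
delta([.541,.171,.26],101.8)
```

```text
tcp [ 0.3709 -0.4829  0.3063] phi 102.93 F [ 1.1 -0.7  0.8] open 0.0293 t 0.9
shift cm [  4.65 -31.21  59.93] spin 0.02
```

Call:
{"name": "move_arm", "arguments": {
  "commands": [
    [[0,-2.2,4.3,0.02],[0,-2.2,4.3,0],[0,-2.2,4.3,0],[0,-2.2,4.3,0],[0,-2.2,4.3,0],[0,-2.2,4.3,0],[0,-2.2,4.3,0],[0,-2.2,4.3,0]]
  ]
}}

```text
clock: 1.7
tool_pos: [0.4708, -0.1096, 0.3066]
orientation: [-71.5, 90.0, 30.3]
force: [1.1, 0.1, -0.3]
opening: 0.0007
```

Call:
{"name": "move_arm", "arguments": {
  "commands": [
    [[0,-2.2,4.3,0],[0,-2.2,4.3,0],[0,-2.2,4.3,0],[0,-2.2,4.3,0],[0,-2.2,4.3,0],[0,-2.2,4,0],[2,0,0,0],[2.6,0,0,0]]
  ]
}}

```text
clock: 2.5
tool_pos: [0.5485, 0.1669, 0.2601]
orientation: [-70.8, 89.9, 31.1]
force: [-1.0, -0.5, -0.4]
opening: 0.0008
```

Run:
```python
from h import *
im,d,P=look("scene","s1");cv2.imwrite("pics/s1.png",cv2.resize(im[60:300,220:520],None,fx=2.5,fy=2.5)[...,::-1])
H=np.array([.5742,.178,0]);h=np.array([.979,.203,0])
for u,z in((-45,.190),(-47,.176),(-73,.153),(-88,.126),(-96,.094)): delta(H+h*u/1000+[0,0,z],101.8)
```

```text
tcp [0.5459 0.1655 0.2547] phi 101.83 F [-2.8 -2.1 -6. ] open 0.0003 t 2.55
shift cm [6.48 1.43 0.66] spin 0.001
tcp [0.5459 0.1655 0.2547] phi 101.83 F [-2.8 -2.1 -6. ] open 0.0003 t 2.55
shift cm [7.88 1.62 0.66] spin 0.001
tcp [0.5459 0.1655 0.2547] phi 101.83 F [-2.8 -2.1 -6. ] open 0.0003 t 2.55
shift cm [10.2   4.2   0.66] spin 0.001
tcp [0.5459 0.1655 0.2547] phi 101.83 F [-2.8 -2.1 -6. ] open 0.0003 t 2.55
shift cm [12.91  5.69  0.67] spin 0.001
tcp [0.5459 0.1655 0.2547] phi 101.83 F [-2.8 -2.1 -6. ] open 0.0003 t 2.55
shift cm [16.11  6.46  0.67] spin 0.001
```

View pics/s1.png

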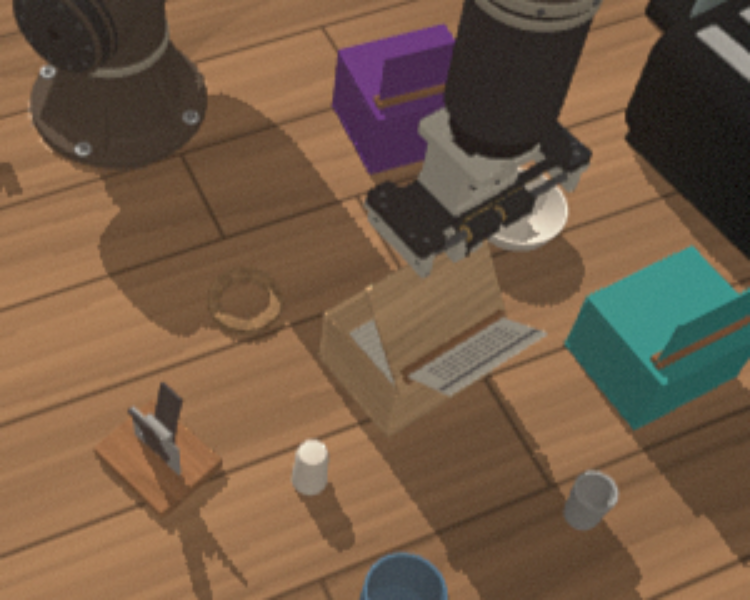

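The closed fingers are above the lid's front edge on its outer side, with the card well clear. Now the push.

Call:
{"name": "move_arm", "arguments": {
  "commands": [
    [[3,0.7,0.6,0],[3.5,0.7,0,0],[0.7,0.1,0,0],[0.7,0.5,0,0],[0.6,0.7,0,0],[0.6,0.7,0,0],[0.6,0.6,0,0],[0.8,0.5,0,0]]
  ]
}}

```text
clock: 3.35
tool_pos: [0.5025, 0.1619, 0.156]
orientation: [-62.2, 89.9, 39.6]
force: [0.0, -0.4, 2.9]
opening: 0.0003
```

Run:
```python
from h import *
H=np.array([.5742,.178,0]);h=np.array([.979,.203,0])
for u,z in((-88,.126),(-96,.096)): delta(H+h*u/1000+[0,0,z],101.8)
```

```text
tcp [0.5025 0.1619 0.156 ] phi 101.79 F [ 0.  -0.4  2.9] open 0.0003 t 3.35
shift cm [3.   1.45 0.12] spin -0.0
tcp [0.5025 0.1619 0.156 ] phi 101.79 F [ 0.  -0.4  2.9] open 0.0003 t 3.35
shift cm [6.   2.26 0.12] spin -0.0
```

Call:
{"name": "move_arm", "arguments": {
  "commands": [
    [[0.8,0.5,0,0],[0.9,0.5,0,0],[0.9,0.4,0,0],[0.9,0.3,0,0],[0.9,0.2,0,0],[0.8,0,0,0],[0.5,0,0,0],[0.3,0,0,0]]
  ]
}}

```text
clock: 4.15
tool_pos: [0.4839, 0.1575, 0.0981]
orientation: [150.3, 89.9, -107.8]
force: [-27.3, -1.8, 63.7]
opening: 0.0003
```

Run:
```python
from h import *
H=np.array([.5742,.178,0]);h=np.array([.979,.203,0])
delta(H+h*-.096+[0,0,.096],101.8)
```

```text
tcp [0.4839 0.1575 0.0981] phi 101.87 F [-27.3  -1.8  63.7] open 0.0003 t 4.15
shift cm [0.21 0.34 0.17] spin 0.001
```

The firm 64 N stop at z=0.098 says the lid is shut. Backing off, then checking.

Call:
{"name": "move_arm", "arguments": {
  "commands": [
    [[-0.5,0,0,0],[-2.5,0,0,0],[-4,0,0,0],[-4.5,0,0,0],[-4.5,0,0,0],[-2,2,-4,0],[0,0,-4.5,0],[0,0,-4.5,0]]
  ],
  "jaw": 7.5
}}

```text
clock: 4.95
tool_pos: [0.4916, 0.0257, 0.2767]
orientation: [-76.6, 89.8, 25.3]
force: [0.7, 0.7, -0.2]
opening: 0.0589
```

Call:
{"name": "move_arm", "arguments": {
  "commands": [
    [[0,0,-4.5,-0.09],[0,0,-4.5,-0.09],[0,0,-4.5,-0.09],[0,0,0,-0.09],[0,0,0,0]]
  ]
}}

```text
clock: 5.45
tool_pos: [0.5306, -0.1037, 0.2746]
orientation: [68.6, 89.9, -169.1]
force: [0.4, 0.2, -0.3]
opening: 0.075
```

Run:
```python
from h import *
np.set_printoptions(suppress=True,linewidth=200)
im,d,P=look("scene","s2");im2,d2,P2=look("top","t2")
cv2.imwrite("pics/s2.png",np.vstack([cv2.resize(im[130:275,250:450],(690,500))[:300],cv2.resize(im2[135:225,230:390],(690,290))])[...,::-1])
for n,Q in(("top",P2),("scene",P)):
    q=Q.reshape(-1,3);q=q[(q[:,0]>.4)&(q[:,0]<.7)&(q[:,1]>.07)&(q[:,1]<.27)]
    lid=q[(q[:,2]>.092)&(q[:,2]<.104)];card=q[(q[:,2]>.12)&(q[:,2]<.19)]
    if len(lid)>50:print(n,"lid",len(lid),lid[:,2].mean(),cv2.minAreaRect((lid[:,:2]*1000).astype(np.float32)))
    for nm,c in(("card",card),("cardtop",card[card[:,2]>.162])):
        if len(c)>10:
            m=c.mean(0);v=np.linalg.svd(c-m,full_matrices=False)[2];print(nm,len(c),m,"normal",v[2],c.min(0),c.max(0))
delta([.5255,-.136,.16],112.5)
```

```text
scene lid 1735 0.09844929193747663 ((513.4274291992188, 165.46826171875), (132.5897979736328, 152.94044494628906), 10.678984642028809)
card 423 [0.55384563 0.17208318 0.14959864] normal [0.9789733  0.20363947 0.01192691] [0.53983789 0.11087989 0.12008984] [0.56743291 0.23655338 0.17717002]
cardtop 123 [0.55387403 0.17040884 0.16991779] normal [-0.97545291 -0.20136463 -0.08912859] [0.53983789 0.11087989 0.16281735] [0.56717701 0.23551383 0.17717002]
tcp [ 0.5303 -0.1022  0.2752] phi 122.25 F [-0.3 -0.5 -0.6] open 0.0747 t 5.55
shift cm [11.52  2.21 -2.6 ] spin 0.17
```

View pics/s2.png

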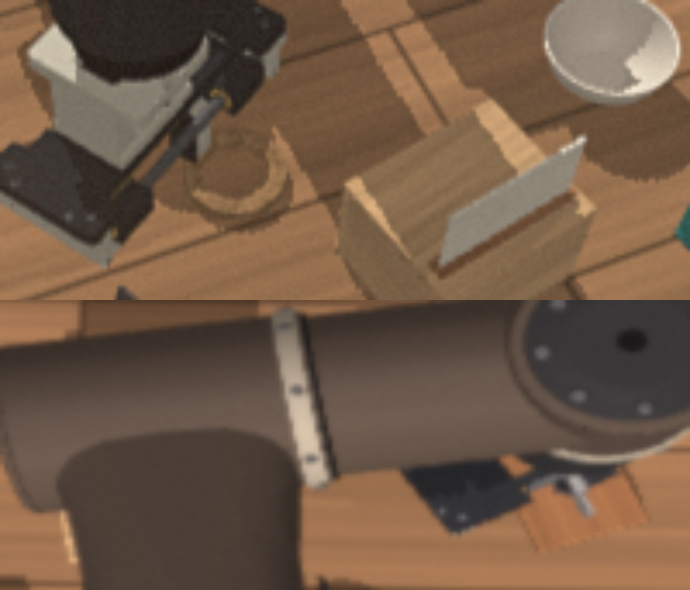

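The lid is flat and shut (top at z=0.0984, card upright with heading 11.7°, card edge middle at about (0.5525,0.1735)). Now going above the clip.

Call:
{"name": "move_arm", "arguments": {
  "commands": [
    [[2,1.1,-1.3,0.085],[3,1.1,-1.3,0.085],[3,0,0,0],[2.5,0,0,0],[1,0,0,0],[0,0,0,0]]
  ]
}}

```text
clock: 6.15
tool_pos: [0.5237, -0.135, 0.1597]
orientation: [72.1, 89.9, -175.2]
force: [-0.2, 0.3, 1.2]
opening: 0.0749
```

Run:
```python
from h import *
im,d,P=look("scene","s3");im2,d2,P2=look("top","t3")
cv2.imwrite("pics/s3.png",np.hstack([cv2.resize(im[170:290,230:330],(400,480),interpolation=2),cv2.resize(im2[140:230,315:390],(400,480),interpolation=2)])[...,::-1])
for z in(.16,.102):delta([.5255,-.136,z],112.5)
```

```text
tcp [ 0.5251 -0.1353  0.1618] phi 112.72 F [ 0.4 -0.5  0.3] open 0.0752 t 6.25
shift cm [ 0.18 -0.   -0.08] spin 0.004
tcp [ 0.5251 -0.1353  0.1618] phi 112.72 F [ 0.4 -0.5  0.3] open 0.0752 t 6.25
shift cm [ 5.98  0.   -0.07] spin 0.004
```

View pics/s3.png

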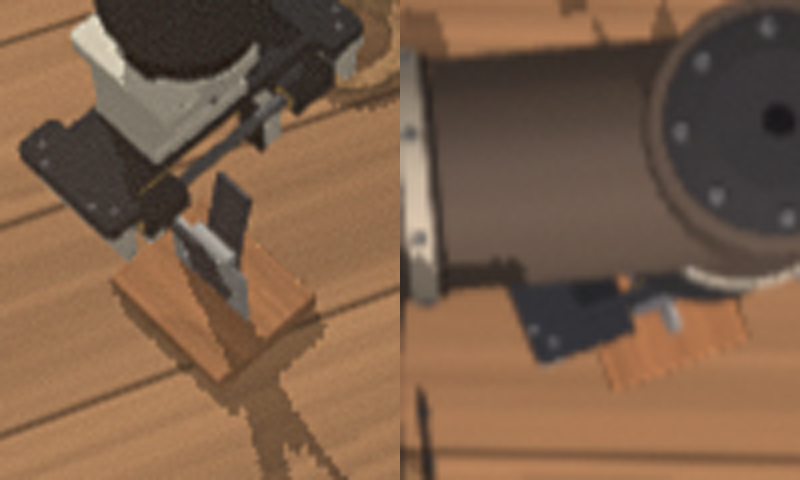

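The fingers stand either side of the two handles: fingertips at (125,240) and (265,130) in the left panel, handle tops at (180,222) and (228,180). Descending and squeezing.

Call:
{"name": "move_arm", "arguments": {
  "commands": [
    [[1.5,0,-0.1,0],[1.5,0,0,0],[1.5,0,0,0],[1.4,0,0,0],[0,0,0,0]]
  ]
}}

```text
clock: 6.75
tool_pos: [0.5246, -0.1364, 0.1014]
orientation: [62.8, 90.0, 175.5]
force: [-0.7, -0.7, 0.1]
opening: 0.0749
```

Call:
{"name": "move_arm", "arguments": {
  "commands": [
    [[0,0,0,0],[0,0,0,0],[0,0,0,0],[0,0,0,0],[0,0,0,0],[0,0,0,0],[0,0,0,0],[0,0,0,0]]
  ],
  "jaw": 0
}}

```text
clock: 7.55
tool_pos: [0.5267, -0.1372, 0.1044]
orientation: [-127.6, 89.7, -14.8]
force: [-3.3, 0.5, 15.7]
opening: 0.0224
```

Run:
```python
from h import *
im,d,P=look("scene","s4")
cv2.imwrite("pics/s4.png",cv2.resize(im[170:290,230:330],(500,600),interpolation=2)[...,::-1])
delta([.5255,-.136,.102],112.5);print(get_obs()["moment"])
```

```text
tcp [ 0.5267 -0.1372  0.1044] phi 112.74 F [-1.7 -0.3 16.7] open 0.0223 t 7.6
shift cm [0.24 0.07 0.15] spin 0.004
[0.10364986 0.98932713 0.02563347]
```

View pics/s4.png

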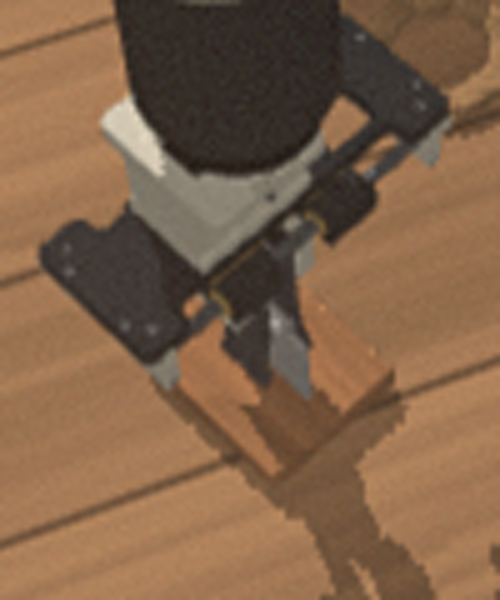

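Squeezed to the stop (22 mm opening). Lifting.

Call:
{"name": "move_arm", "arguments": {
  "commands": [
    [[-0.5,0,0,0],[-0.7,0,0,0],[-1,0,0,0],[-1,0,0,0],[-1.5,0,0,0],[-2,0,0,0],[-2,0,0,0],[-1,0,0,0]]
  ]
}}

```text
clock: 8.4
tool_pos: [0.5255, -0.1367, 0.2009]
orientation: [-115.0, 89.8, -2.3]
force: [0.3, -0.1, -1.5]
opening: 0.0224
```

Run:
```python
from h import *
im,d,P=look("scene","s5")
cv2.imwrite("pics/s5.png",cv2.resize(im[150:290,230:330],(428,600),interpolation=2)[...,::-1])
delta([.5525,.1735,.29],191.75)
```

```text
tcp [ 0.526  -0.1368  0.2018] phi 112.7 F [ 1.6 -0.2  0.3] open 0.0224 t 8.45
shift cm [ -8.82 -14.46  27.58] spin -1.38
```

View pics/s5.png

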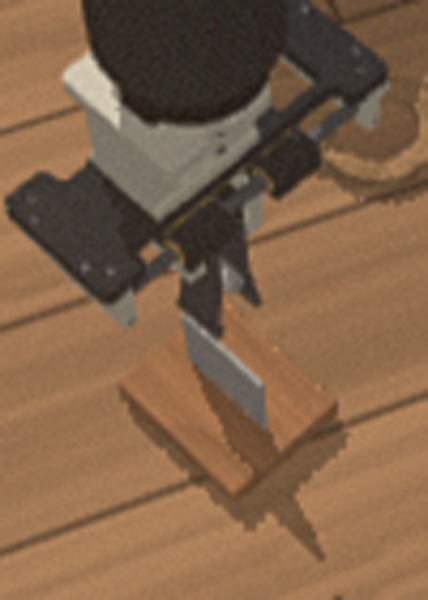

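The clip hangs open in the fingers, its jaws at (205,310) and (250,295) above the plate. Raising, crossing over and then spinning.

Call:
{"name": "move_arm", "arguments": {
  "commands": [
    [[-3,0,0,0],[-3,0,0,0],[-3,-1.5,2.6,0],[0,-2.2,4.1,0],[0,-2.2,4.1,0],[0,-2.2,4.1,0],[0,-2.2,4.1,0],[0,-2.2,4.1,0]]
  ]
}}

```text
clock: 9.25
tool_pos: [0.5505, 0.1265, 0.288]
orientation: [75.5, 90.0, -171.9]
force: [1.0, 0.8, -0.9]
opening: 0.0225
```

Call:
{"name": "move_arm", "arguments": {
  "commands": [
    [[0,-1.9,4.4,-0.14],[0,0,0,-0.14],[0,0,0,-0.14],[0,0,0,-0.14],[0,0,0,-0.14],[0,0,0,-0.14],[0,0,0,-0.14],[0,0,0,-0.14]]
  ]
}}

```text
clock: 10.05
tool_pos: [0.5512, 0.1725, 0.2876]
orientation: [23.0, 89.9, -159.8]
force: [-0.1, 0.3, 0.2]
opening: 0.0228
```

Call:
{"name": "move_arm", "arguments": {
  "commands": [
    [[0,0,0,-0.14],[0,0,0,-0.12],[0,0,0,0],[0,0,0,0]]
  ]
}}

```text
clock: 10.45
tool_pos: [0.5513, 0.1725, 0.288]
orientation: [11.4, 89.9, -157.1]
force: [0.5, -1.0, -1.3]
opening: 0.0225
```

Run:
```python
from h import *
np.set_printoptions(suppress=True,linewidth=200)
delta([.5525,.1735,.222],191.75)
im,d,P=look("scene","s6");o=get_obs();print(o["tool_pos"])
q=P.reshape(-1,3);t=o["tool_pos"]
h=np.array([.979,.203]);n=np.array([-.203,.979])
m=(np.linalg.norm(q[:,:2]-t[:2],axis=1)<.05)&(q[:,2]>.195)&(q[:,2]<t[2]-.003)
s=q[m];a=(s[:,:2]-[.5525,.1735])@np.c_[h,n]
print(len(s))
for z0 in np.arange(.2,.3,.008):
    k=(s[:,2]>=z0)&(s[:,2]<z0+.008)
    if k.any():print(z0.round(3),k.sum(),"x mm",(a[k,0].min()*1e3).round(1),(a[k,0].max()*1e3).round(1),"y",(a[k,1].min()*1e3).round(1),(a[k,1].max()*1e3).round(1))
c=q[(q[:,2]>.12)&(q[:,2]<.18)&(abs(q[:,0]-.5525)<.03)&(abs(q[:,1]-.1735)<.08)]
b=(c[:,:2]-[.5525,.1735])@np.c_[h,n];print("card x",np.percentile(b[:,0],[5,50,95])*1e3,"y",b[:,1].min()*1e3,b[:,1].max()*1e3, len(c))
cv2.imwrite("pics/s6.png",cv2.resize(im[80:240,320:470],(560,597),interpolation=2)[...,::-1])
```

```text
tcp [0.5513 0.1725 0.288 ] phi -168.46 F [ 0.5 -1.  -1.3] open 0.0225 t 10.45
shift cm [ 6.6  -0.07 -0.14] spin -0.004
[0.55135682 0.17251892 0.28815861]
263
0.216 6 x mm -14.9 16.5 y -14.0 16.0
0.224 42 x mm -18.0 18.0 y -19.8 16.6
0.232 32 x mm -16.0 17.6 y -18.9 13.0
0.24 31 x mm -15.3 17.5 y -17.4 12.3
0.248 28 x mm -12.2 15.6 y -16.1 10.7
0.256 34 x mm -11.7 14.2 y -17.6 12.3
0.264 52 x mm -10.8 12.3 y -18.5 4.4
0.272 25 x mm -12.1 11.6 y -15.8 5.8
0.28 13 x mm -9.4 13.0 y -17.3 4.3
card x [-0.90193454  1.15556075  2.54944826] y -65.716221634475 65.21789244178863 424
```

View pics/s6.png

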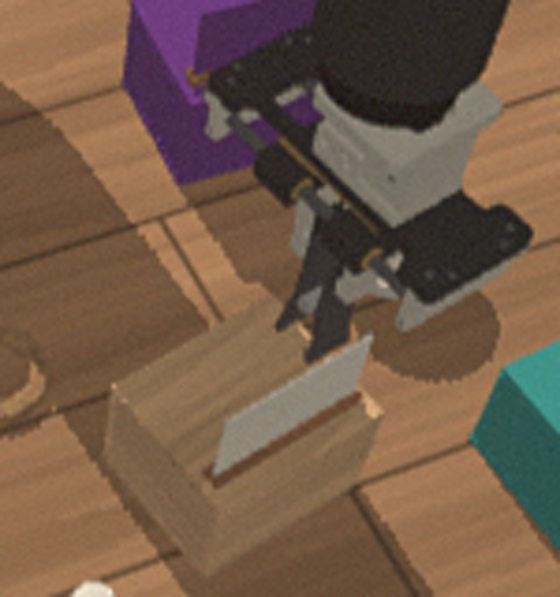

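The clip's jaws are centred on the card within about 1 mm (tips at x −18..+18, z≈0.221; card mid-plane x≈−0.4). Lowering 6.5 cm.

Call:
{"name": "move_arm", "arguments": {
  "commands": [
    [[1.5,0,-0.05,0],[1.5,0,0,0],[1,0,0,0],[1,0,0,0],[0.8,0,0,0],[0.7,0,0,0],[0,0,0,0],[0,0,0,0]]
  ]
}}

```text
clock: 11.3
tool_pos: [0.5522, 0.1727, 0.2238]
orientation: [165.9, 90.0, -2.4]
force: [0.6, 0.8, -1.4]
opening: 0.0224
```

Run:
```python
from h import *
np.set_printoptions(suppress=True,linewidth=200)
im,d,P=look("scene","s7")
delta([.5525,.1735,.222],191.75);o=get_obs();print(o["moment"],abs(o["qvel"]).max())
q=P.reshape(-1,3);h=np.array([.979,.203]);n=np.array([-.203,.979])
a=np.c_[(q[:,:2]-[.5525,.1735])@np.c_[h,n],q[:,2]]*1e3
s=a[(abs(a[:,0])<30)&(abs(a[:,1])<70)&(a[:,2]>130)&(a[:,2]<222)]
for z0 in range(130,222,8):
    k=s[(s[:,2]>=z0)&(s[:,2]<z0+8)]
    if len(k):
        f=k[abs(k[:,1])<14]; e=k[abs(k[:,1])>25]
        print(z0,"clip x",f[:,0].min().round(1) if len(f) else None,f[:,0].max().round(1) if len(f) else None,"card x med",np.median(e[:,0]).round(1) if len(e) else None,len(f),len(e))
cv2.imwrite("pics/s7.png",cv2.resize(im[90:230,330:470],(600,600),interpolation=2)[...,::-1])
lid=a[(a[:,2]>85)&(a[:,2]<110)&(a[:,0]<-20)&(a[:,0]>-95)&(abs(a[:,1])<60)];A=np.c_[lid[:,:2],np.ones(len(lid))];print("lid slope",np.linalg.lstsq(A,lid[:,2],rcond=None)[0])
```

```text
tcp [0.5523 0.1728 0.2241] phi -168.25 F [-0.1  0.2 -1.4] open 0.0226 t 11.35
shift cm [ 0.21 -0.06 -0.03] spin -0.0
[0.03440624 0.10722178 0.01001329] 0.20093974827775155
130 clip x 0.5 2.3 card x med 1.5 4 26
138 clip x 0.3 0.4 card x med 1.3 2 31
146 clip x 1.0 1.6 card x med 1.4 4 32
154 clip x -12.2 18.8 card x med 1.2 10 31
162 clip x -12.5 20.0 card x med 1.3 30 30
170 clip x -12.2 18.8 card x med 0.5 26 22
178 clip x -10.0 17.1 card x med None 16 0
186 clip x 12.5 16.2 card x med None 20 0
194 clip x -9.5 14.3 card x med None 18 0
202 clip x -8.5 13.7 card x med None 30 0
210 clip x -8.4 13.4 card x med None 15 0
218 clip x -7.5 12.4 card x med None 7 0
lid slope [-0.002696    0.00097428 98.3426647 ]
```

View pics/s7.png

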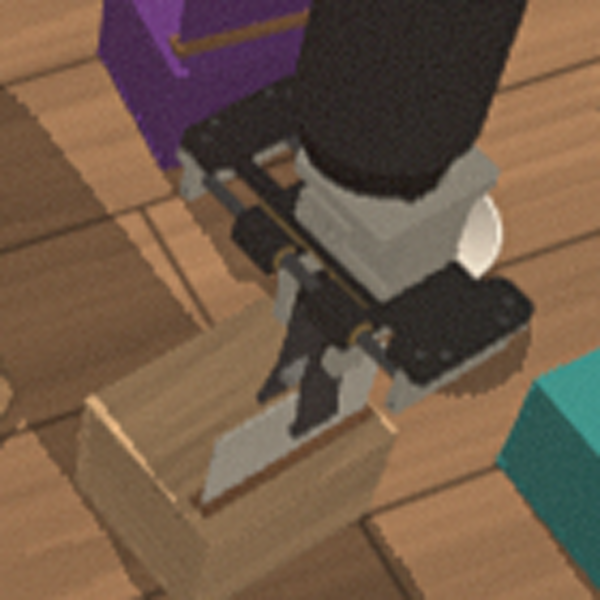

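The jaws are astride the card: near jaw's outer face at +19 mm, far jaw's inner face at −12 mm, tips at z≈0.157 (about 15 mm below the edge). Wrist force is near zero. Handing in.

Call:
{"name": "move_arm", "arguments": {
  "commands": [
    [[0,0,0,0],[0,0,0,0],[0,0,0,0]]
  ]
}}

```text
clock: 11.65
tool_pos: [0.5521, 0.1727, 0.2238]
orientation: [-156.4, 90.0, 35.4]
force: [-0.2, 0.1, -0.2]
opening: 0.0228
```

```bash
python3 -c "
from h import *
delta([.5525,.1735,.222],191.75);print(close_job())"
```

```text
tcp [0.5521 0.1727 0.2238] phi -168.26 F [-0.2  0.1 -0.2] open 0.0228 t 11.65
shift cm [ 0.18 -0.07 -0.05] spin -0.0
the job is handed in; nothing more can be done
None
```

I shut the lid, took the clip off its stand by squeezing its handles, and handed the job in at 11.65 s with the open clip held astride the card. No verdict was reported.

- **Lid:** it lies flat at z≈0.098 m with a slope of about 0.003, so it reads as fully shut. At the end of the push the fingers pressed on it with about 64 N, above the 40 N limit stated for the arm and gripper body. I pressed with the closed fingertips and backed off at once, but I can't confirm how the judge counts that.
- **Clip position:** it is centred on the card's mid-plane within about 1–3 mm, and along the edge within a few millimetres. The inner jaw faces are about 12–13 mm either side of the card (the near side is inferred from its outer face). The tips are about 15 mm below the card's top edge, and the clip is square to the card by the tool heading.
- **Grip:** the fingers hold the clip at its stop (opening 22.8 mm). The wrist force was about 0.3 N, so the clip does not appear to be touching the card or box. I did not measure the grip force itself or the clip's opening angle.
- **Bystanders:** those visible in the later views looked undisturbed, and I met no unexpected contact. I did not measure their positions again at the end.

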